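# Cover the vial block and rock it out of its nest

## Robot

A 7-joint arm with a two-finger parallel gripper is mounted at the origin on the work surface. World frame = base frame: x ahead of the robot, y to its left, z up, the work surface at z = 0. Lengths are in m, angles in rad, forces in N, time in s.
With the tool pointing down it reaches from about 0.425 to 0.875 m from the base axis. Payload 8.4 kg.
Tool frame: the origin (TCP) lies midway between the tips of the shut fingers; the grasp point (between the pads) lies 19 mm behind it; z points along the fingers, y is the direction in which the jaws open and shut (so a half turn about z gives the same grasp; the last joint's range is limited). The gripper opens to 85 mm and grips with 20 to 120 N. Pads are 22 mm wide; open, the fingers measure 114 mm over their backs; the gripper's body (76 mm by 85 mm) begins 54 mm behind the grasp point. The pads swing forward as they close: fully open they stand 13 mm farther back than shut.
Start: joints at [1.168, 0.333, 0.04, 1.465, -0.013, 1.343, -0.059], TCP at [0.194, -0.62, 0.231] pointing down, gripper open.
Joint ranges: [-2.58, 2.58], [-0.38, 2.09], [-1.3, 1.39], [0.25, 2.4], [-1.5, 4.64], [0.08, 2.09], [-2.65, 2.65]. Speed limits (rad/s): [2.22, 2.22, 2.79, 2.79, 3.14, 3.14, 3.14].

## Interface

Orientations are given as a unit quaternion [x, y, z, w].
In Python, from plant import robot gives the robot as it stands.
- The arm moves only by the tool apply_moves, never from a script. Its argument "moves" is a list that holds one entry, the list of rows, each a list of 4 numbers: the shift along the world's x, y, z in mm, then the turn about the world's z in rad. In form: [[[tx, ty, tz, yaw], ...]]. A call has 1 to 10 rows; each row shifts and turns the commanded pose from where the row before left it; what a row does not reach is not made up. A row lasts 1/12 s, in which the tool goes at most 41.7 mm and 7.16 degrees, less where a joint would pass 70% of its speed; a pose out of reach is approached as far as the arm can. A call with a gripper value outside its range is refused whole. "jaw" is the opening, from 0 (shut) to 1 (fully open), set as the call begins (left out, the last holds). The fingers move at their own pace and stop on an object; "force" is the grip in N (left out, the last holds). Time passes only in rows, so rows that do not move let the fingers close. It gives the time, the measured TCP pose, the force and the opening at its end, in the units of the state.
- robot.get_obs(): the state, without advancing time (a new reading comes with each control period).
- robot.grab_frame(name): name is "scene" or "top" or "wrist"; returns the picture (420x560x3 uint8, red, green, blue); there is no depth.
- robot.camera_model(name): a dict with "fx", "fy", "cx", "cy" (pixels), "k1" (the pictures are not rectified: a ray, as slopes to the right and down, at radius r is drawn at 1 + k1 r^2 times it, then the intrinsics apply), "cam_to_world" (4x4, takes a point from camera to world coordinates). Camera axes: x right, y down, z forward; pixel columns grow to the right and rows downward; lengths in m; the calibration is good to about 2 mm. A picture is of the moment at which its call begins: read the wrist's pose just before it. camera_model takes no time and is no camera call; for the wrist camera it gives the pose at the moment of the call.
- robot.sign_off(): hands the job in, once; it reports no verdict.
The state is a dict: "clock": time; "joint_pos": joint angles; "joint_vel": joint speeds; "joint_torque": joint torques, N m; "tcp_pos": TCP position; "tcp_rot": TCP orientation; "force": force on the tool from outside, world axes, zero at the start; "ft_torque": the same for the moment, N m; "opening": finger opening in m.
Only numpy, scipy, OpenCV 4.12 (cv2) and the standard library are available. Lean on these libraries where they do the work, as an engineer would, in place of code of your own. Each camera call takes 0.05 s, during which the arm holds its last target.

## Task

Set the yellow cover squarely on the vial block, its collar over the black grip bar, so that it lies flat and flush on the block, and let go of it. Then take the block by its grip bar and rock it about five degrees each way while it is still in the white nest, first raising the end with the orange lug while the other end stays down, then raising the other end higher than the lug end, until it frees. Lift it out straight and finish holding it still, level, by the bar, about 20 mm clear above the nest with the cover still on. Leave the other things where they stand.

Things in the scene. Friction and masses are not known exactly. Their poses are not given: they have to be found in the camera images.
- nest: White fixed fixture: base plate 152 x 104 x 12 mm, on it walls around a well 99 (x) x 59 (y) mm. Rim 34 mm, well floor 12 mm above the table. Origin: centre of its underside, on the table; x along the well's long side, towards the block's lug; z up.
- nose_lug (a point): Steel spring nose, 10 mm radius, slippery, in the nest's short wall at the lug end (its centre, about 24 mm above the table); a like one is at the other end. Each springs into a groove in the block's end and holds that end down with roughly 8 to 12 N until it has risen 6 mm.
- block: Aluminium vial block 96 (x) x 56 (y) x 45 mm, about 0.5 kg, down on the well floor with 1.5 mm play per side; can tip about 8 degrees in the well. Four blue caps stand 7 mm above its top. Grooves 3 mm deep in both end faces, 6 to 19 mm above the underside. Orange lug 10 mm long on its +x end, 33 to 43 mm above the underside. Origin: centre of underside; z up; x along the nest's x.
- bar_top (a point): Centre of the top of the black upright grip bar on the middle of the block, 121 mm above the block's underside (76 mm above its top). The bar is 18 mm thick (block's x) and 36 mm wide (y), solid with the block; the last 4 mm are narrowed to 14 x 32 mm. With the cover on, the top 38 mm stick out of the collar.
- plain_end (a point): Middle of the lower edge of the block's end without a lug: 48 mm from the block's origin along its -x, level with its underside.
- cover: Yellow cover 96 (x) x 56 (y) mm, 70 g, right way up on the table: skirt walls 10 mm high, 4 mm thick; 4 mm top plate (upper face 14 mm above the underside); in its middle a collar. On the block the skirt stands on the block's top edge, outlines flush, x along the block's x; a half turn makes no difference. Origin: centre of underside; z up.
- collar_top (a point): Centre of the collar's mouth, 38 mm above the cover's underside. The collar is an upright rectangular tube, 29 (x) x 47 (y) mm outside, 21 x 39 mm inside, open right through the cover, from 14 to 38 mm above the underside: the place to grip, across its 29 mm. It slips over the grip bar with 1.5 mm play per side.
- jar: Small glass jar with white lid, 42 mm across, 55 mm high, standing between nest and cover, near the robot. Leave alone. Origin: centre of its underside.
- bottle: Amber bottle with black cap, 52 mm across, 110 mm high, behind the space between nest and cover. Leave alone. Origin: centre of its underside.
- beaker: Glass beaker, 64 mm across, 85 mm high, at the back right. Leave alone. Origin: centre of its underside.
- screwdriver: Screwdriver with blue handle, 190 mm long, lying at the right. Leave alone. Origin: middle, underside.
- tipbox: Green box, 70 x 110 x 50 mm, at the left. Leave alone. Origin: centre of its underside.
Mind the look-alikes: they are no part of the job. Several things look just like the cover: the one meant starts farthest to the robot's left.

How it is judged:
On the way, in this order (a step that is already met when the one before it is completed fails the run):
1. the cover lies flush on the block, let go, with the block still fully down in the nest (z of cover in the frame of block between 0.042 and 0.0485 m and x of cover in the frame of block between -0.004 and 0.004 m and y of cover in the frame of block between -0.004 and 0.004 m and angle between the z axis of cover and the z axis of block, either way round below 0.06 rad and angle between the x axis of cover and the x axis of block, either way round below 0.1 rad and contact force between the fingers and cover below 0.1 N and z of block in the frame of nest below 0.015 m and angle between block's own z axis and vertical below 0.03 rad), for 0.2 s.
2. the lug end is raised by 3 degrees or more with the other end still down and the cover on (angle between block's own x axis and vertical below 1.521 rad and z of plain_end in the frame of nest below 0.017 m and horizontal distance between block and nest below 0.01 m and z of cover in the frame of block above 0.042 m), for 0.05 s.
3. the other end is raised above the lug end by 3 degrees or more, the block still in the nest (angle between block's own x axis and vertical above 1.621 rad and z of block in the frame of nest below 0.034 m and horizontal distance between block and nest below 0.01 m), for 0.05 s.
At the end, for the whole second after the job is handed in: The block is held still by the fingers over the nest (within 25 mm sideways), touching it nowhere, its underside 4 to 45 mm above the nest's rim, within 6 degrees of level, with the cover lying flat on its top, within 4 mm and 6 degrees of square (z of block in the frame of nest between 0.038 and 0.079 m and horizontal distance between block and nest below 0.025 m and angle between block's own z axis and vertical below 0.1 rad and z of cover in the frame of block between 0.042 and 0.0485 m and x of cover in the frame of block between -0.004 and 0.004 m and y of cover in the frame of block between -0.004 and 0.004 m and angle between the z axis of cover and the z axis of block, either way round below 0.06 rad and angle between the x axis of cover and the x axis of block, either way round below 0.1 rad and contact force between each of block, cover and nest below 0.1 N and contact force between the fingers and block above 2 N and linear speed of block below 0.02 m/s and angular speed of block below 0.5 rad/s); the arm keeps its last pose, push and grip.
It fails at once if a bystander (jar, bottle, beaker, screwdriver, green box) is moved by more than 15 mm (distance of any of jar, bottle, beaker, screwdriver, tipbox from where it was at the start of the episode above 0.015 m).
It also fails if it takes over 64 s, if anything falls off the work surface, if the arm or the gripper's body presses on something with over 40 N, if the wrist force passes 120 N, or if a joint passes its speed limit or range.

## Working session

There is one attempt and no reset: what is moved stays moved. The work goes in short steps, Python scripts to look and compute and a tool call to move; the robot and the scene stay as the last step left them, time stands still between calls to the robot, and variables do not carry over. Pictures are saved under pics/ and viewed, and the job is handed in when it is done.

Besides the shell and the picture viewer there is one more tool, called after ">>>" by a JSON object that holds its "fn" and its "kwargs". apply_moves: Moves the arm, as the interface text tells. Its arguments: {"type":"object","properties":{"moves":{"type":"array","items":{"type":"array","items":{"type":"array","items":{"type":"number"}}}},"jaw":{"type":"number"},"force":{"type":"number"}},"required":["moves"]}

```bash
mkdir -p pics; ls
cat > h.py <<'E'
import numpy as np, cv2
from plant import robot
def grab(n,f):
    m=robot.camera_model(n); im=robot.grab_frame(n); cv2.imwrite('pics/'+f,im[:,:,::-1]); return im,m
def ray(m,u,v):
    p=np.array([(u-m['cx'])/m['fx'],(v-m['cy'])/m['fy']]); q=p.copy()
    for _ in range(20): q=p/(1+m['k1']*(q@q))
    T=np.array(m['cam_to_world']); d=T[:3,:3]@np.array([q[0],q[1],1]); return T[:3,3],d
def onz(m,u,v,z):
    o,d=ray(m,u,v); return o+d*(z-o[2])/d[2]
def proj(m,P):
    T=np.array(m['cam_to_world']); c=T[:3,:3].T@(np.array(P)-T[:3,3]); q=c[:2]/c[2]; q=q*(1+m['k1']*(q@q))
    return np.array([q[0]*m['fx']+m['cx'],q[1]*m['fy']+m['cy']])
E
python3 - <<'E'
from h import *
for n in ['scene','top','wrist']:
    im,m=grab(n,n+'0.png'); print(n,m['fx'],m['k1'],np.round(m['cam_to_world'],3).tolist())
print(robot.get_obs())
E
```

```text
pics
scene 464.34537128539176 -0.07998621603297712 [[-0.832, 0.49, -0.262, 0.9], [0.555, 0.722, -0.413, 0.506], [-0.013, -0.489, -0.872, 1.166], [0.0, 0.0, 0.0, 1.0]]
top 511.2019209921066 -0.028739115487468273 [[-0.012, -0.997, 0.082, 0.447], [-1.0, 0.013, 0.008, -0.016], [-0.009, -0.082, -0.997, 1.359], [0.0, 0.0, 0.0, 1.0]]
wrist 307.9162312201001 -0.053902059850312774 [[0.298, -0.903, -0.311, 0.276], [-0.954, -0.282, -0.097, -0.595], [-0.0, 0.325, -0.946, 0.374], [0.0, 0.0, 0.0, 1.0]]
{'clock': 0.15, 'joint_pos': array([ 1.16778298,  0.33373386,  0.03989665,  1.46604448, -0.01339089,
        1.34328658, -0.05851243]), 'joint_vel': array([-5.23884908e-04, -2.07652876e-03, -1.54995653e-06, -2.35146934e-03,
       -7.37561568e-04,  1.17632972e-03, -1.29945324e-03]), 'joint_torque': array([ 3.68939596e-03, -6.59039211e+01,  1.36818700e+00, -4.05868113e+01,
        1.71194994e-02,  9.86584142e-03, -9.06598939e-05]), 'tcp_pos': array([ 0.19431748, -0.61991892,  0.230647  ]), 'tcp_rot': array([ 9.88487669e-01,  1.51300246e-01, -1.37594921e-04, -5.87258379e-04]), 'force': array([-0.29879081,  0.96289201,  0.61857125]), 'ft_torque': array([ 0.03427071, -0.02666216,  0.00355646]), 'opening': 0.08567903980301414}
```

View pics/top0.png

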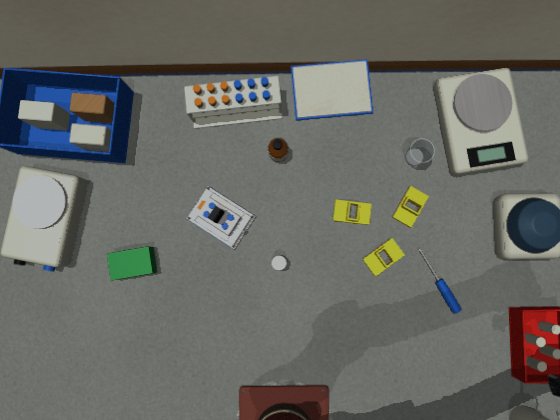

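View pics/scene0.png

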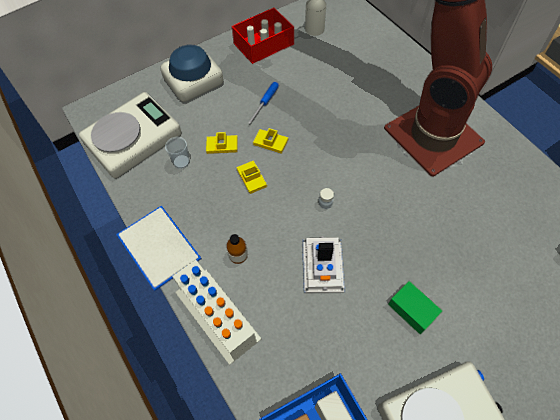

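View pics/wrist0.png

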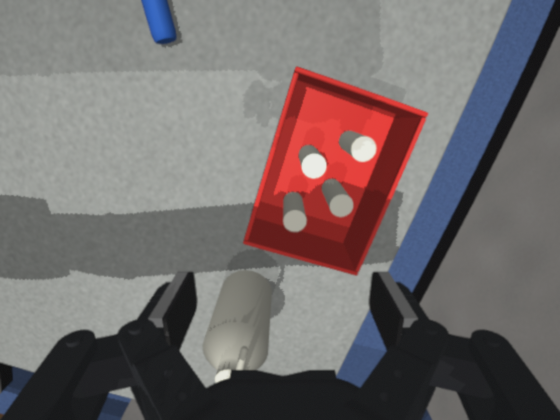

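```bash
cat > m0.py <<'E'
from h import *
im=cv2.imread('pics/top0.png'); m=robot.camera_model('top')
hsv=cv2.cvtColor(im,cv2.COLOR_BGR2HSV)
def blobs(lo,hi,z,name,amin=15):
    mk=cv2.inRange(hsv,np.array(lo),np.array(hi))
    cs,_=cv2.findContours(mk,cv2.RETR_EXTERNAL,cv2.CHAIN_APPROX_NONE)
    for c in cs:
        if cv2.contourArea(c)<amin: continue
        (u,v),_,_=cv2.minAreaRect(c)
        w=np.array([onz(m,*p[0],z)[:2] for p in c],np.float32)
        r=cv2.minAreaRect(w*1000); print(name,np.round((u,v)),np.round(r[0],1),np.round(r[1],1),round(r[2],1))
blobs((20,120,90),(35,255,255),0.012,'yellow')
blobs((100,150,60),(125,255,255),0.064,'blue')
blobs((8,150,120),(18,255,255),0.055,'orange')
c=cv2.resize(im[165:265,170:290],None,fx=6,fy=6,interpolation=cv2.INTER_CUBIC);cv2.imwrite('pics/crop_nest.png',c)
c=cv2.resize(im[180:290,320:450],None,fx=6,fy=6,interpolation=cv2.INTER_CUBIC)[:600];cv2.imwrite('pics/crop_cov.png',c)
E
python3 m0.py
```

```text
yellow [383. 257.] [ 444.2 -266.1] [57.3 97.3] 35.2
yellow [352. 212.] [ 563.9 -186.1] [96.7 57.3] 82.5
yellow [410. 206.] [ 576.4 -341.2] [57.6 97.5] 59.1
blue [448. 296.] [ 344.2 -416.5] [91.6 24.1] 30.2
blue [ 48. 268.] [425.2 594.1] [23.6 10.1] 89.5
blue [224. 226.] [528.2 144.1] [12.8 12.7] 89.3
blue [230. 217.] [549.7 130. ] [10.2 10.3] 89.8
blue [206. 214.] [559.4 190. ] [12.9 12.8] 0.1
blue [212. 206.] [579.8 177.2] [12.7 12.5] 62.8
blue [239.  98.] [860.8 105.8] [15.6 18.8] 89.8
blue [252.  96.] [865.6  72. ] [15.6 18.7] 89.6
blue [266.  94.] [867.7  35.6] [15.6 18.7] 89.5
blue [237.  84.] [897.3 110.4] [19.2 15.2] 25.7
blue [251.  82.] [900.4  74.4] [15.6 18.9] 89.7
blue [264.  80.] [905.2  40.5] [15.6 18.8] 89.5
blue [ 58. 111.] [835.1 586. ] [316.9 213.1] 84.5
blue [331.  89.] [ 879.8 -133.1] [145.6 203. ] 4.6
orange [198. 101.] [856.  214.2] [16.3 15.8] 0.2
orange [211. 100.] [858.7 179. ] [16.9 16.4] 26.0
orange [225.  98.] [862.9 143.3] [15.7 16.2] 89.9
orange [196.  88.] [891.1 219.6] [16.4 15.8] 0.2
orange [210.  87.] [894.  183.4] [17.3 14.9] 43.8
orange [224.  85.] [898.  145.9] [15.8 16.3] 90.0
```

View pics/crop_nest.png

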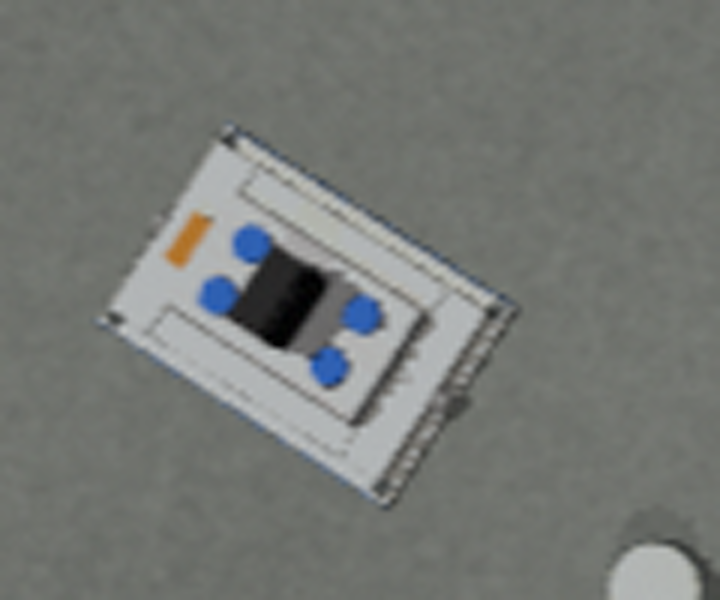

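View pics/crop_cov.png

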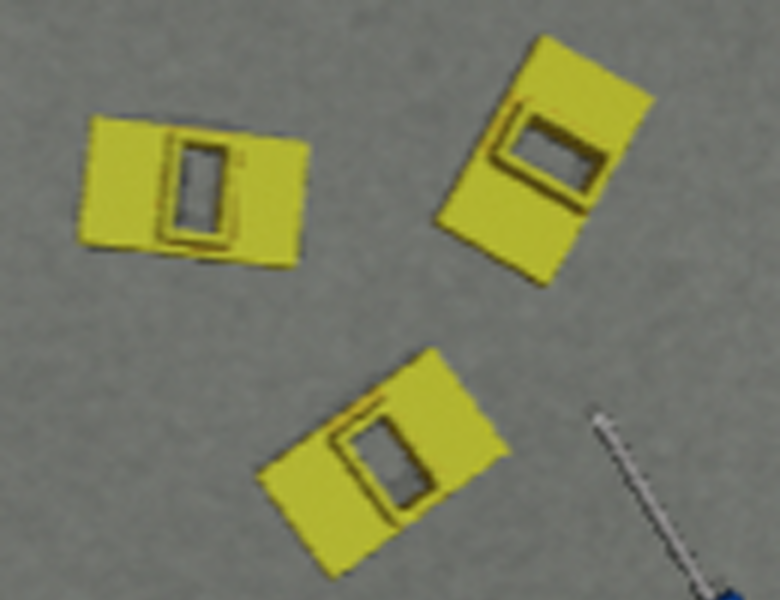

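>>> {"fn": "apply_moves", "kwargs": {"moves": [[[17,20,0,0.12],[17,20,0,0.12],[17,20,0,0.12],[17,20,0,0.12],[17,20,0,0.12],[17,20,0,0.12],[17,20,0,0.12],[17,20,0,0.12],[17,20,0,0.12],[17,20,0,0.12]]]}}

```text
clock: 0.98
tcp_pos: [0.365, -0.419, 0.2311]
tcp_rot: [0.728, 0.685, -0.0, -0.0]
force: [0.8, -0.8, -0.6]
opening: 0.0853
```

>>> {"fn": "apply_moves", "kwargs": {"moves": [[[17,20,0,0.12],[17,20,0,0.12],[17,20,0,0.12],[17,20,0,0.12],[17,20,0,0.12],[17,20,0,0.12],[17,20,0,0.12],[17,20,0,0.12],[17,20,0,0.12],[17,20,0,0.12]]]}}

```text
clock: 1.82
tcp_pos: [0.535, -0.2192, 0.2312]
tcp_rot: [0.214, 0.977, -0.0, -0.0]
force: [0.1, -1.2, 0.3]
opening: 0.0855
```

>>> {"fn": "apply_moves", "kwargs": {"moves": [[[14,16,0,0.1],[14,17,0,0.1],[0,0,0,0.1],[0,0,0,0]]]}}

```text
clock: 2.15
tcp_pos: [0.563, -0.1856, 0.2309]
tcp_rot: [0.065, 0.998, 0.0, -0.0]
force: [0.1, -0.7, -0.6]
opening: 0.0854
```

Run:
```python
from h import *
def jaw(o):
    q=o['tcp_rot']; return (2*np.degrees(np.arctan2(q[1],q[0]))-90)
o=robot.get_obs(); print(o['tcp_pos'],jaw(o))
im,m=grab('wrist','w1.png'); print(np.round(m['cam_to_world'],3).tolist())
hsv=cv2.cvtColor(im,cv2.COLOR_RGB2HSV)
mk=cv2.inRange(hsv,(20,100,60),(35,255,255))
cs,_=cv2.findContours(mk,cv2.RETR_EXTERNAL,cv2.CHAIN_APPROX_NONE)
for c in cs:
    if cv2.contourArea(c)<300: continue
    for z in (0.0,0.014):
        w=np.array([onz(m,*p[0],z)[:2] for p in c],np.float32)*1000
        r=cv2.minAreaRect(w); print(z,np.round(r[0],1),np.round(r[1],1),round(r[2],1),cv2.contourArea(c))
for z,P in ((0.038,(0.564,-0.186,0.038)),(0,(0.564,-.186,0))): print(proj(m,P))
```

```text
[ 0.5629685  -0.18563455  0.23091045] 82.5262966940611
[[0.131, 0.937, 0.324, 0.481], [0.991, -0.124, -0.043, -0.174], [0.0, 0.327, -0.945, 0.374], [0.0, 0.0, 0.0, 1.0]]
0.0 [ 580.5 -349.1] [ 64.4 104.5] 58.8 3486.5
0.014 [ 576.8 -342.6] [ 62.  100.6] 58.8 3486.5
0.0 [ 570.8 -187.5] [100.4  63.9] 82.4 3752.0
0.014 [ 567.4 -187. ] [96.6 61.5] 82.4 3752.0
0.0 [ 444.2 -270.8] [63.4 99.9] 35.3 4840.5
0.014 [ 445.6 -267.2] [61.  96.2] 35.3 4840.5
[282.10922579 183.66782535]
[282.15038397 176.20106054]
```

View pics/w1.png

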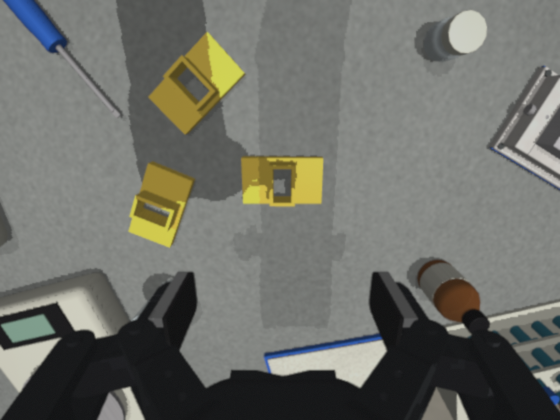

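Run:
```python
import cv2
im=cv2.imread('pics/w1.png');c=cv2.resize(im[145:220,230:335],None,fx=7,fy=7,interpolation=cv2.INTER_CUBIC);cv2.imwrite('pics/w1c.png',c)
```

```text
(no output)
```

View pics/w1c.png

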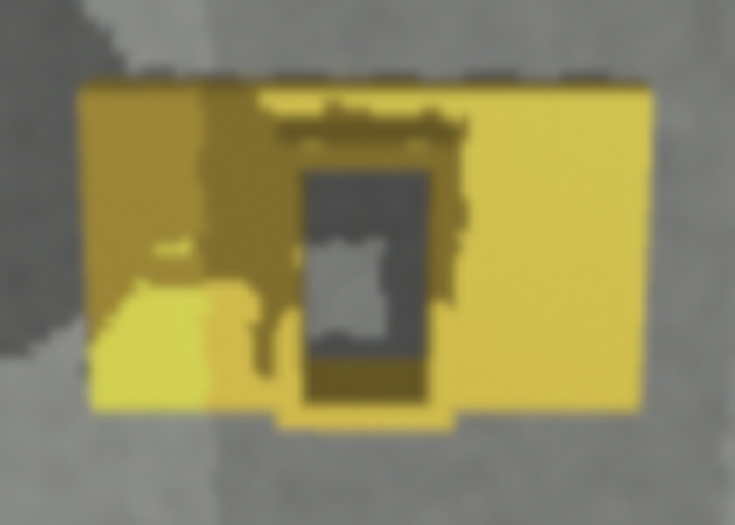

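Run:
```python
from h import *
m=robot.camera_model('wrist')
f=lambda x,y,z:np.round(onz(m,230+(x+.5)/7-.5,145+(y+.5)/7-.5,z)[:2]*1000,1)
p=np.array([f(x,y,.014) for x,y in ((78,85),(655,88),(640,412),(90,412))]);print(p,p.mean(0),np.linalg.norm(p-np.roll(p,1,0),axis=1))
p=np.array([f(x,y,.038) for x,y in ((302,170),(430,170),(430,405),(302,405))]);print(p,p.mean(0),np.linalg.norm(p-np.roll(p,1,0),axis=1))
```

```text
[[ 530.4 -231.9]
 [ 544.3 -136.3]
 [ 600.6 -144.5]
 [ 587.2 -240.2]] [ 565.625 -188.225] [57.40322291 96.6052276  56.89402429 96.63358629]
[[ 545.2 -195.4]
 [ 548.  -175.4]
 [ 586.6 -180.5]
 [ 583.7 -201.2]] [ 565.875 -188.125] [38.93443206 20.1950489  38.93545942 20.902153  ]
```

>>> {"fn": "apply_moves", "kwargs": {"moves": [[[2,-2,-35,0],[0,0,-35,0],[0,0,-35,0],[0,0,-35,0],[0,0,-30,0],[0,0,-20,0],[0,0,-14,0],[0,0,-10,0],[0,0,0,0]]]}}

```text
clock: 2.95
tcp_pos: [0.5632, -0.1897, 0.0157]
tcp_rot: [0.07, 0.998, 0.0, -0.001]
force: [-1.0, -0.5, -0.1]
opening: 0.0854
```

>>> {"fn": "apply_moves", "kwargs": {"moves": [[[0,0,0,0],[0,0,0,0],[0,0,0,0],[0,0,0,0],[0,0,0,0],[0,0,0,0],[0,0,0,0],[0,0,0,0]]], "jaw": 0, "force": 30}}

```text
clock: 3.62
tcp_pos: [0.5651, -0.1894, 0.0184]
tcp_rot: [0.069, 0.998, -0.0, 0.001]
force: [-1.6, 0.0, 5.8]
opening: 0.0284
```

```bash
cat >> h.py <<'E'
def jaw(o):
    q=o['tcp_rot']; return (2*np.degrees(np.arctan2(q[1],q[0]))-90)
E
python3 - <<'E'
from h import *
o=robot.get_obs(); print(o['tcp_pos'],jaw(o),o['opening'],o['force'])
im,m=grab('wrist','w2.png')
E
```

```text
[ 0.5651342  -0.18938054  0.01836983] 82.09882273976174 0.028395632280248932 [-1.58947257  0.00739703  5.79062974]
```

View pics/w2.png

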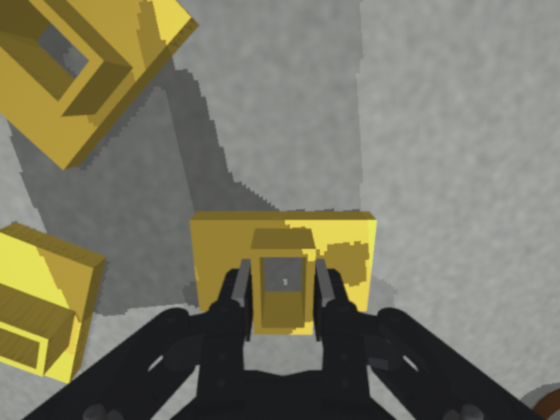

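>>> {"fn": "apply_moves", "kwargs": {"moves": [[[0,0,10,0],[0,0,20,0],[0,0,30,0],[0,0,40,0],[0,0,40,0],[0,0,30,0],[0,20,20,0],[0,30,10,0],[0,35,0,0],[0,35,0,0]]]}}

```text
clock: 4.5
tcp_pos: [0.5645, -0.0683, 0.219]
tcp_rot: [0.07, 0.998, -0.0, 0.001]
force: [0.8, 0.5, -1.3]
opening: 0.0283
```

>>> {"fn": "apply_moves", "kwargs": {"moves": [[[0,35,0,0],[-2,35,0,-0.08],[-2,30,0,-0.1],[-2,25,0,-0.1],[-2,20,0,-0.1],[0,10,0,-0.06],[0,0,0,0],[0,0,0,0],[0,0,0,0]]]}}

```text
clock: 5.25
tcp_pos: [0.5565, 0.0845, 0.2175]
tcp_rot: [0.284, 0.959, -0.0, 0.0]
force: [-0.1, -0.9, -1.1]
opening: 0.0284
```

Run:
```python
from h import *
o=robot.get_obs(); print(o['tcp_pos'],jaw(o),o['opening'],o['force'])
im,m=grab('wrist','w3.png')
hsv=cv2.cvtColor(im,cv2.COLOR_RGB2HSV)
mk=cv2.inRange(hsv,(20,100,50),(35,255,255))
cs,_=cv2.findContours(mk,cv2.RETR_EXTERNAL,cv2.CHAIN_APPROX_NONE)
for c in cs:
    if cv2.contourArea(c)>300: print(cv2.boundingRect(c))
mk=cv2.inRange(hsv,(105,150,60),(125,255,255))
cs,_=cv2.findContours(mk,cv2.RETR_EXTERNAL,cv2.CHAIN_APPROX_NONE)
for c in cs:
    if cv2.contourArea(c)>30: (u,v),_,_=cv2.minAreaRect(c); print('cap',u,v,np.round(onz(m,u,v,.064)*1000,1),cv2.contourArea(c))
```

```text
[0.55653612 0.08446265 0.21747517] 56.951578064222645 0.02835638993903838 [-0.07733555 -0.86003135 -1.1019676 ]
(21, 316, 60, 57)
(0, 214, 44, 78)
(189, 211, 187, 124)
cap 406.7500305175781 417.2500305175781 [923.1  52.9  64. ] 68.5
cap 380.5 164.0 [584.9 180.7  64. ] 43.5
cap 319.0 163.5 [551.8 130.4  64. ] 158.0
cap 379.9384765625 135.0076904296875 [559.9 193.1  64. ] 116.5
cap 320.0 136.0 [529.9 144.8  64. ] 163.0
```

View pics/w3.png

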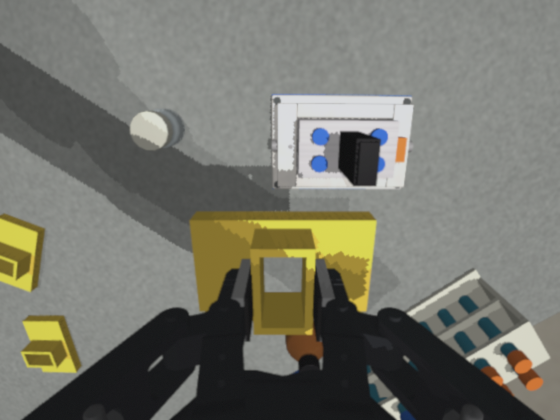

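Run:
```python
import cv2
im=cv2.imread('pics/w3.png');c=cv2.resize(im[85:195,265:420],None,fx=5,fy=5,interpolation=cv2.INTER_CUBIC);c=cv2.convertScaleAbs(c,alpha=1.5,beta=20);cv2.imwrite('pics/w3c.png',c)
```

```text
(no output)
```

View pics/w3c.png

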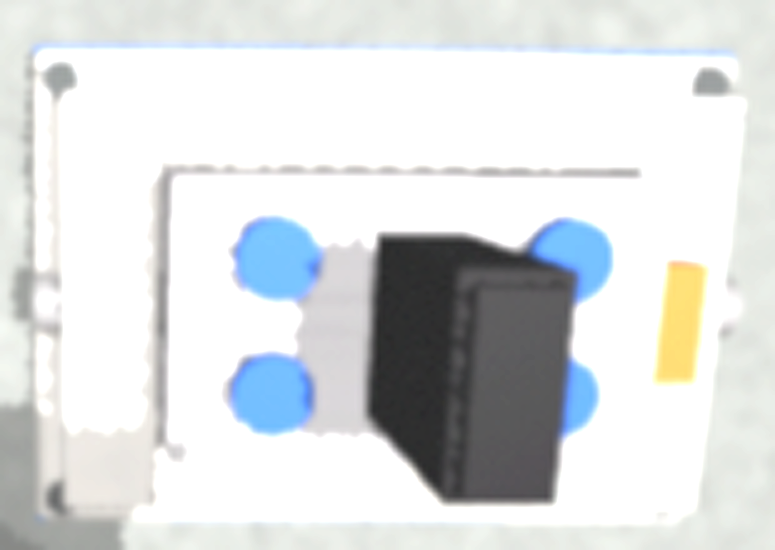

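Run:
```python
from h import *
m=robot.camera_model('wrist')
f=lambda x,y,z:onz(m,265+(x+.5)/5-.5,85+(y+.5)/5-.5,z)[:2]*1000
def rep(P,z):
    p=np.array([f(x,y,z) for x,y in P]);d=p[1]-p[0];print(np.round(p,1).tolist(),p.mean(0),np.linalg.norm(p-np.roll(p,1,0),axis=1),np.degrees(np.arctan2(d[1],d[0])))
rep(((458,267),(575,267),(555,500),(443,500)),.129)
rep(((474,283),(567,283),(552,500),(462,498)),.133)
C,D,A=[f(*p,.064) for p in ((275,258),(272,393),(571,260))]
d=A-C;print(C,D,A,(A+D)/2,np.degrees(np.arctan2(d[1],d[0])),np.linalg.norm(d),np.linalg.norm(D-C))
# top camera bar
T=cv2.imread('pics/top0.png')
```

```text
[[536.4, 163.3], [545.9, 178.0], [575.9, 158.8], [566.3, 144.1]] [556.11905825 161.05860032] [35.55045997 17.48813737 35.6291046  17.54162212] 57.25131422976383
[[538.8, 163.6], [546.3, 175.1], [574.1, 157.9], [566.3, 146.5]] [556.36813736 160.78187231] [32.33711299 13.70642387 32.71232956 13.88551217] 57.23822932595228
[529.90574452 144.1271785 ] [551.63155521 130.36848064] [560.76815578 191.27028542] [556.19985549 160.81938303] 56.789086453616996 56.346791908109275 25.715999238937783
```

Run:
```python
import cv2
im=cv2.imread('pics/w3.png');c=cv2.resize(im[200:350,180:390],None,fx=3.5,fy=3.5,interpolation=cv2.INTER_CUBIC);c=cv2.convertScaleAbs(c,alpha=1.5,beta=20);cv2.imwrite('pics/w3d.png',c)
```

```text
(no output)
```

View pics/w3d.png

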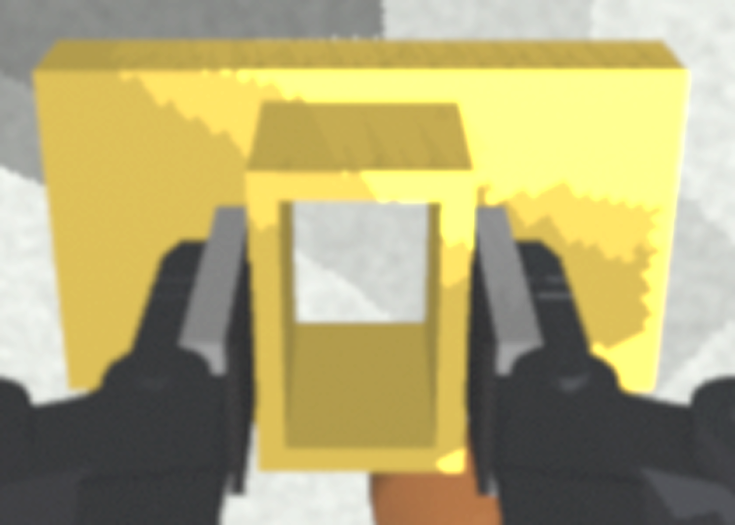

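Run:
```python
from h import *
m=robot.camera_model('wrist'); o=robot.get_obs(); print(o['tcp_pos'],jaw(o))
f=lambda x,y,z:onz(m,180+(x+.5)/3.5-.5,200+(y+.5)/3.5-.5,z)[:2]*1000
def rep(P,z):
    p=np.array([f(x,y,z) for x,y in P]);d=p[1]-p[0];print(p.mean(0),np.linalg.norm(p-np.roll(p,1,0),axis=1),np.degrees(np.arctan2(d[1],d[0])))
for z in (.235,.237,.239):
    rep(((246,170),(476,172),(466,470),(260,470)),z)
    rep(((280,200),(440,202),(437,447),(285,447)),z)
rep(((34,70),(689,70),(655,390),(70,388)),.213)
```

```text
[0.5565733  0.08422068 0.21737294] 56.89344393877627
[559.00185129  83.76266649] [48.27815532 29.74052633 47.98978525 29.89087857] 56.305419970163655
[558.96110019  83.53729963] [39.79151219 20.90322727 39.49868364 21.8359406 ] 56.05732040392849
[557.85874598  84.50647303] [47.51098663 29.26793163 47.22719894 29.41589468] 56.30541997016355
[557.81864244  84.28468739] [39.15920133 20.57106252 38.871026   21.48895448] 56.05732040392824
[556.71564067  85.25027957] [46.74381795 28.79533692 46.46461263 28.94091079] 56.30541997016328
[556.67618469  85.03207514] [38.52689046 20.23889777 38.24336835 21.14196836] 56.057320403928244
[557.824329    84.55172989] [56.28757102 96.57984221 56.67493192 96.82351824] 56.85370016448436
```

>>> {"fn": "apply_moves", "kwargs": {"moves": [[[-2,20,0,0.005],[0,25,0,0],[0,20,-10,0],[0,11,-20,0],[0,0,-20,0],[0,0,-7,0],[0,0,0,0],[0,0,0,0]]]}}

```text
clock: 5.97
tcp_pos: [0.5548, 0.1605, 0.1606]
tcp_rot: [0.283, 0.959, -0.0, -0.0]
force: [0.5, -0.1, -0.4]
opening: 0.0287
```

Run:
```python
from h import *
o=robot.get_obs(); print(o['tcp_pos'],jaw(o),o['opening'],o['force'])
im,m=grab('wrist','w4.png'); im=im[:,:,::-1]
c=cv2.resize(im[200:350,180:390],None,fx=3.5,fy=3.5,interpolation=cv2.INTER_CUBIC);c=cv2.convertScaleAbs(c,alpha=1.5,beta=20);cv2.imwrite('pics/w4c.png',c)
```

```text
[0.55480823 0.16049051 0.16062406] 57.10331150002665 0.028695027183273776 [ 0.54463926 -0.0669006  -0.366272  ]
```

View pics/w4c.png

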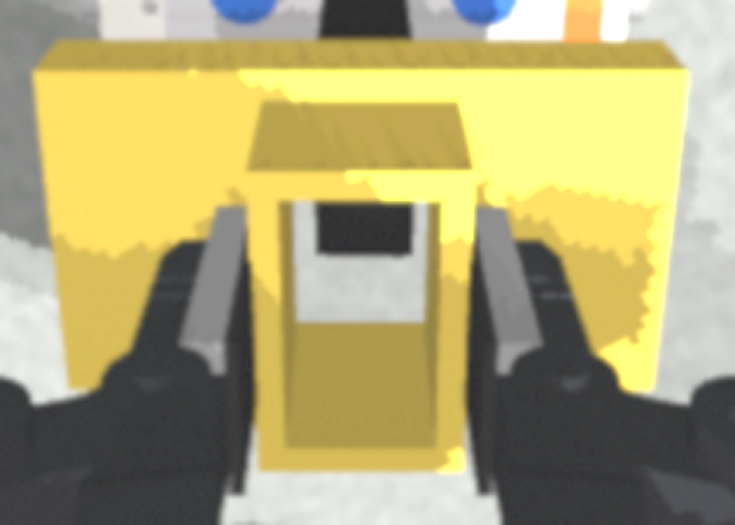

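Run:
```python
from h import *
m=robot.camera_model('wrist'); o=robot.get_obs(); 
f=lambda x,y,z:onz(m,180+(x+.5)/3.5-.5,200+(y+.5)/3.5-.5,z)[:2]*1000
th=np.radians(57.1);B=np.array([[np.cos(th),np.sin(th)],[-np.sin(th),np.cos(th)]])
t=o['tcp_pos'][:2]*1000
print('hole mouth',B@(np.mean([f(*p,.1802) for p in ((280,200),(440,202),(437,447),(285,447))],0)-t))
for z in (.152,): print('hole low near edge',B@(f(295,322,z)-t),B@(f(427,322,z)-t))
for z in (.133,.129): print('bar near edge',B@(f(317,254,z)-t),B@(f(413,254,z)-t))
```

```text
hole mouth [ 0.72406752 -1.4676674 ]
hole low near edge [-10.14042806 -19.14520633] [ 11.74799122 -19.17151858]
bar near edge [ -7.17098926 -17.43281776] [ 10.27313048 -17.45461387]
bar near edge [ -7.35469765 -19.78681322] [ 10.49574828 -19.80911703]
```

>>> {"fn": "apply_moves", "kwargs": {"moves": [[[0.5,0.5,0,0],[0,0,-4,0],[0,0,-5,0],[0,0,-5,0],[0,0,-6,0],[0,0,0,0]]]}}

```text
clock: 6.52
tcp_pos: [0.5541, 0.1619, 0.1387]
tcp_rot: [0.282, 0.959, -0.001, -0.001]
force: [-1.0, -0.2, -0.7]
opening: 0.0283
```

Run:
```python
from h import *
o=robot.get_obs(); print(o['tcp_pos'],jaw(o),o['opening'],o['force'],o['ft_torque'])
im,m=grab('wrist','w5.png'); im=im[:,:,::-1]
c=cv2.resize(im[200:350,180:390],None,fx=3.5,fy=3.5,interpolation=cv2.INTER_CUBIC);c=cv2.convertScaleAbs(c,alpha=1.5,beta=20);cv2.imwrite('pics/w5c.png',c)
```

```text
[0.55414313 0.16193136 0.13871978] 57.184997078229 0.028309442466945448 [-1.03916603 -0.1594005  -0.69586043] [-0.01786209 -0.01539524 -0.02452841]
```

View pics/w5c.png

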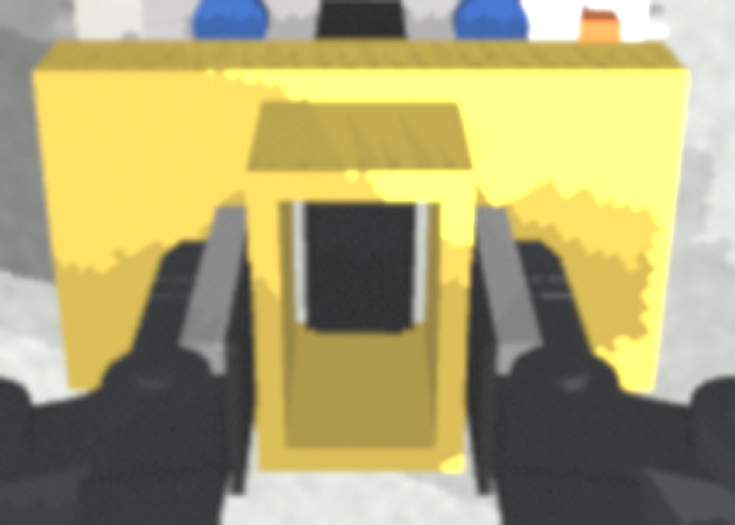

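>>> {"fn": "apply_moves", "kwargs": {"moves": [[[0,0,-6,0],[0,0,-8,0],[0,0,-8,0],[0,0,-8,0],[0,0,-8,0],[0,0,-8,0],[0,0,-7,0],[0,0,-4,0],[0,0,0,0]]]}}

```text
clock: 7.32
tcp_pos: [0.5546, 0.162, 0.0822]
tcp_rot: [0.283, 0.959, -0.0, -0.0]
force: [2.0, -1.4, -0.5]
opening: 0.0282
```

>>> {"fn": "apply_moves", "kwargs": {"moves": [[[0,0,-2,0],[0,0,-2,0],[0,0,-1.5,0],[0,0,0,0],[0,0,0,0]]]}}

```text
clock: 7.73
tcp_pos: [0.5549, 0.1623, 0.0779]
tcp_rot: [0.283, 0.959, -0.0, 0.0]
force: [-0.2, -0.4, -1.6]
opening: 0.0284
```

Run:
```python
from h import *
o=robot.get_obs(); print(o['tcp_pos'],jaw(o),o['opening'],o['force'],o['ft_torque'])
im,m=grab('wrist','w6.png')
```

```text
[0.55494757 0.16229643 0.07791793] 57.178417068117 0.028437751491691438 [-0.24522275 -0.40130267 -1.64493875] [-0.01420317 -0.00527474  0.01156744]
```

View pics/w6.png

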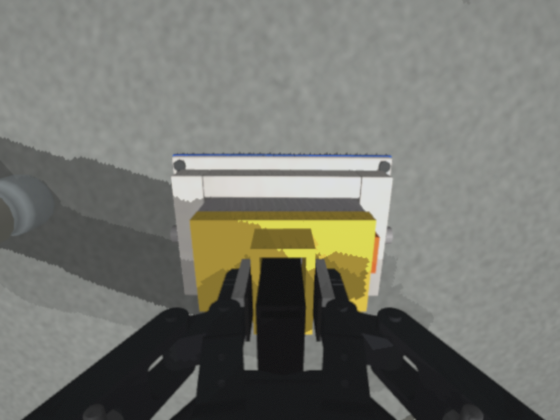

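>>> {"fn": "apply_moves", "kwargs": {"moves": [[[0,0,-1,0],[0,0,-1,0],[0,0,-1,0],[0,0,0,0],[0,0,0,0]]]}}

```text
clock: 8.2
tcp_pos: [0.555, 0.1623, 0.0754]
tcp_rot: [0.283, 0.959, -0.0, 0.0]
force: [-2.5, -2.1, 5.6]
opening: 0.0283
```

>>> {"fn": "apply_moves", "kwargs": {"moves": [[[0,0,0,0],[0,0,0,0],[0,0,0,0],[0,0,0,0],[0,0,0,0],[0,0,0,0]]], "jaw": 0.7}}

```text
clock: 8.7
tcp_pos: [0.5549, 0.1623, 0.0748]
tcp_rot: [0.283, 0.959, -0.0, -0.0]
force: [-0.3, -0.7, 0.0]
opening: 0.0596
```

>>> {"fn": "apply_moves", "kwargs": {"moves": [[[0,0,5,0],[0,0,15,0],[0,0,25,0],[0,0,30,0],[0,0,20,0],[0,0,10,0],[0,0,0,0],[0,0,0,0]]]}}

```text
clock: 9.37
tcp_pos: [0.5549, 0.1621, 0.1794]
tcp_rot: [0.283, 0.959, -0.0, 0.0]
force: [-0.5, -0.6, -0.4]
opening: 0.0597
```

Run:
```python
from h import *
o=robot.get_obs(); print(o['tcp_pos'],jaw(o),o['opening'],o['force'],o['ft_torque'])
im,m=grab('wrist','w7.png'); im,m=grab('top','t7.png')
c=cv2.resize(im[165:265,170:290,::-1],None,fx=6,fy=6,interpolation=cv2.INTER_CUBIC);cv2.imwrite('pics/t7c.png',c)
```

```text
[0.55485053 0.16210071 0.17941536] 57.16883964078738 0.05974311942508971 [-0.50803618 -0.60919491 -0.38967164] [ 0.00215063  0.03726511 -0.02220551]
```

View pics/w7.png

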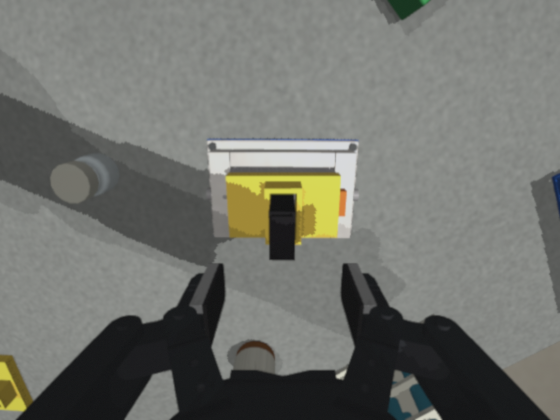

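View pics/t7c.png

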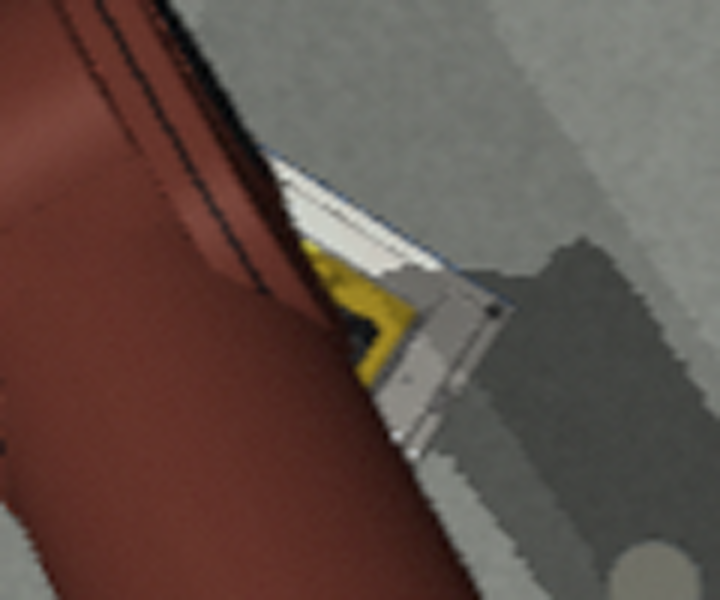

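Run:
```python
import cv2
im=cv2.imread('pics/w7.png');c=cv2.resize(im[130:270,195:370],None,fx=4.2,fy=4.2,interpolation=cv2.INTER_CUBIC);c=cv2.convertScaleAbs(c,alpha=1.3,beta=20);cv2.imwrite('pics/w7c.png',c)
```

```text
(no output)
```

View pics/w7c.png

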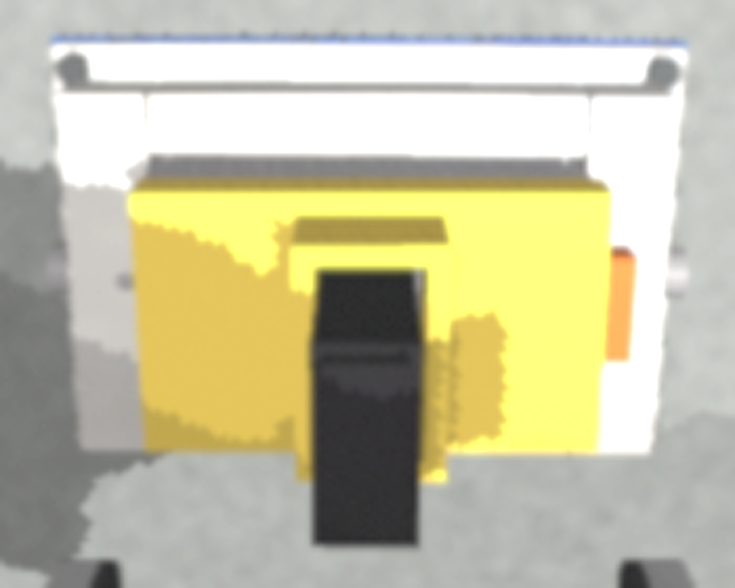

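Run:
```python
from h import *
m=robot.camera_model('wrist'); o=robot.get_obs();t=o['tcp_pos'][:2]*1000
f=lambda x,y,z:onz(m,195+(x+.5)/4.2-.5,130+(y+.5)/4.2-.5,z)[:2]*1000
th=np.radians(57.1);B=np.array([[np.cos(th),np.sin(th)],[-np.sin(th),np.cos(th)]])
def rep(P,z):
    p=np.array([f(x,y,z) for x,y in P]);d=p[1]-p[0];print(p.mean(0),B@(p.mean(0)-t),np.linalg.norm(p-np.roll(p,1,0),axis=1),np.degrees(np.arctan2(d[1],d[0])))
rep(((312,342),(422,342),(419,545),(312,545)),.129)
rep(((129,190),(609,190),(598,453),(145,453)),.071)
rep(((290,244),(448,244),(446,481),(298,481)),.095)
```

```text
[555.36478348 161.14298147] [ 0.06710236 -1.39808734] [35.89224446 17.35552796 35.88104472 17.8744058 ] 57.15651903140995
[554.56528314 162.3452097 ] [ 0.6422489  -0.07379132] [56.71330098 94.90402271 56.68586357 96.00521532] 57.14341633875226
[554.5737095  162.44712876] [ 0.73239916 -0.02550642] [47.1442287  28.58884139 47.13391286 28.5475952 ] 57.1479676301272
```

>>> {"fn": "apply_moves", "kwargs": {"moves": [[[0.5,-1,0,-0.12],[0,0,0,-0.12],[0,0,0,-0.12],[0,0,0,-0.12],[0,0,0,-0.12],[0,0,0,-0.12],[0,0,0,-0.12],[0,0,0,-0.12],[0,0,0,-0.12],[0,0,0,-0.12]]]}}

```text
clock: 10.3
tcp_pos: [0.5546, 0.161, 0.178]
tcp_rot: [0.777, 0.63, -0.001, -0.001]
force: [-0.6, -0.3, 0.3]
opening: 0.0595
```

>>> {"fn": "apply_moves", "kwargs": {"moves": [[[0,0,0,-0.12],[0,0,0,-0.12],[0,0,0,-0.12],[0,0,0,-0.01],[0,0,0,0],[0,0,0,0]]]}}

```text
clock: 10.8
tcp_pos: [0.555, 0.1612, 0.179]
tcp_rot: [0.877, 0.481, -0.001, -0.0]
force: [0.4, -0.1, 0.2]
opening: 0.06
```

Run:
```python
from h import *
o=robot.get_obs(); print(o['tcp_pos'],jaw(o),o['opening'],o['force'],o['joint_pos'])
im,m=grab('wrist','w8.png');im=im[:,:,::-1]
c=cv2.resize(im[130:320,180:390],None,fx=3,fy=3,interpolation=cv2.INTER_CUBIC);c=cv2.convertScaleAbs(c,alpha=1.3,beta=20);cv2.imwrite('pics/w8c.png',c)
```

```text
[0.55504642 0.16119533 0.17897939] -32.545139307914056 0.0599713644647467 [ 0.43719385 -0.14960566  0.15094664] [ 0.0674193   0.26384983 -0.50138676  1.69130734  0.1334868   1.22187615
 -1.03332747]
```

View pics/w8c.png

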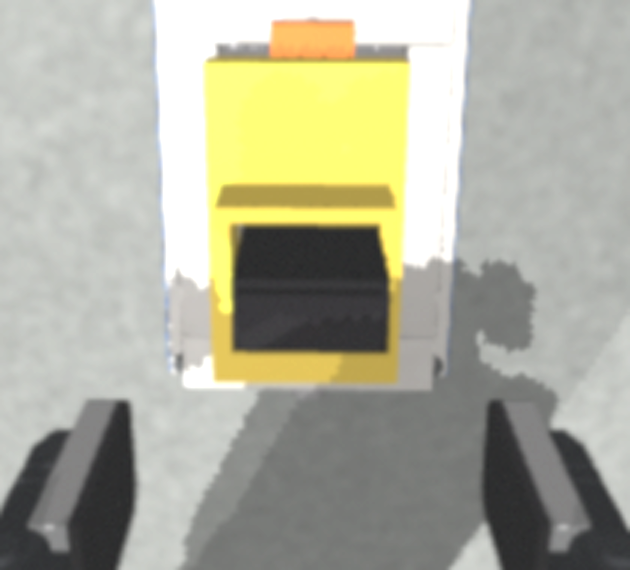

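>>> {"fn": "apply_moves", "kwargs": {"moves": [[[0,0,-20,0],[0,0,-20,0],[0,0,-18,0],[0,0,-13,0],[0,0,-8,0],[0,0,-2,0],[0,0,0,0],[0,0,0,0]]]}}

```text
clock: 11.52
tcp_pos: [0.5559, 0.1615, 0.0996]
tcp_rot: [0.878, 0.479, 0.001, 0.0]
force: [-0.3, 0.7, 0.8]
opening: 0.0599
```

>>> {"fn": "apply_moves", "kwargs": {"moves": [[[0,0,0,0],[0,0,0,0],[0,0,0,0],[0,0,0,0],[0,0,0,0],[0,0,0,0]]], "jaw": 0, "force": 50}}

```text
clock: 12.02
tcp_pos: [0.5559, 0.1615, 0.0999]
tcp_rot: [0.878, 0.479, 0.001, 0.0]
force: [-1.7, -0.3, 6.7]
opening: 0.0351
```

Run:
```python
from h import *
o=robot.get_obs(); print(o['tcp_pos'],jaw(o),o['opening'],o['force'],o['ft_torque'])
im,m=grab('wrist','w9.png')
im,m=grab('scene','s9.png');im=im[:,:,::-1]
c=cv2.resize(im[200:310,270:380],None,fx=5,fy=5,interpolation=cv2.INTER_CUBIC);c=cv2.convertScaleAbs(c,alpha=1.3,beta=20);cv2.imwrite('pics/s9c.png',c)
```

```text
[0.55586657 0.16153777 0.09985871] -32.7714037555076 0.035145353117550425 [-1.66038275 -0.26834859  6.69845349] [-0.06310766  0.32575381 -0.04838553]
```

View pics/w9.png

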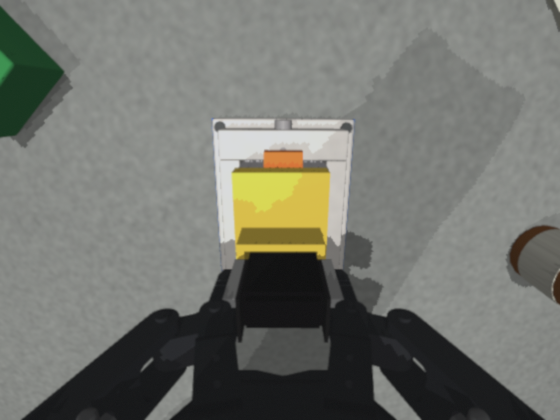

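View pics/s9c.png

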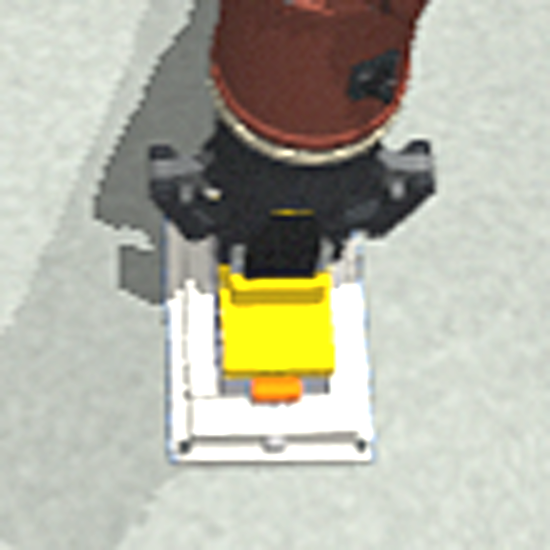

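```bash
cat >> h.py <<'E'
def tilt(name,ref=None):
    # front (lug end) top edge of cover in wrist image -> tilt about jaw axis through grasp point
    o=robot.get_obs(); im,m=grab('wrist',name)
    hsv=cv2.cvtColor(im,cv2.COLOR_RGB2HSV)
    mk=cv2.inRange(hsv,(20,90,60),(35,255,255)); rows=[]
    for u in range(250,315,4):
        v=np.where(mk[100:300,u])[0]
        if len(v): rows.append(v[0]+100)
    v=np.median(rows)-.5; t=o['tcp_pos']; th=np.radians(57.1); bx=np.array([np.cos(th),np.sin(th),0])
    g=t+np.array([0,0,.021]); best=[]
    for a in np.arange(-12,12.01,.1):
        r=np.radians(a); dx,dz=.048,-.049
        P=g+bx*(dx*np.cos(r)-dz*np.sin(r))+np.array([0,0,dx*np.sin(r)+dz*np.cos(r)])
        best.append((abs(proj(m,P)[1]-v),a))
    print('tcp',np.round(t*1000,1),'F',np.round(o['force'],1),'M',np.round(o['ft_torque'],2),'open',round(o['opening']*1000,1),'row',v,'tilt',min(best)[1],'res',round(min(best)[0],2))
E
python3 -c "
from h import *
tilt('ta0.png')"
```

```text
tcp [555.9 161.6  99.9] F [-1.  -0.3  6. ] M [-0.12  0.36 -0.05] open 35.4 row 168.5 tilt 4.499999999999943 res 0.02
```

```bash
sed -i 's/dx,dz=.048,-.049/dx,dz=.048,-.063/' h.py
python3 -c "
from h import *
tilt('ta1.png')"
```

```text
tcp [555.8 161.6  99.9] F [-3.  -0.4  6.4] M [-0.12  0.36 -0.08] open 35.2 row 167.5 tilt 0.7999999999999545 res 0.05
```

>>> {"fn": "apply_moves", "kwargs": {"moves": [[[-0.7,-1.1,0.5,0],[-0.7,-1.1,0.5,0],[-0.7,-1.1,0.5,0],[-0.7,-1.1,0.5,0],[0,0,0,0]]]}}

```text
clock: 12.63
tcp_pos: [0.5534, 0.1584, 0.1012]
tcp_rot: [0.878, 0.479, 0.002, -0.001]
force: [5.2, 6.0, -4.0]
opening: 0.0353
```

```bash
python3 -c "
from h import *
tilt('ta2.png')"
```

```text
tcp [553.4 158.4 101.2] F [ 5.2  6.  -4. ] M [ 1.7  -1.28 -0.03] open 35.3 row 165.5 tilt 2.1999999999999496 res 0.06
```

>>> {"fn": "apply_moves", "kwargs": {"moves": [[[-0.7,-1.1,0.5,0],[-0.7,-1.1,0.5,0],[-0.7,-1.1,0.5,0],[-0.7,-1.1,0.5,0],[0,0,0,0]]]}}

```text
clock: 13.1
tcp_pos: [0.5508, 0.1545, 0.1033]
tcp_rot: [0.878, 0.479, 0.002, -0.001]
force: [5.5, 7.4, -2.5]
opening: 0.035
```

```bash
python3 -c "
from h import *
tilt('ta3.png')"
```

```text
tcp [550.8 154.5 103.3] F [ 5.5  7.4 -2.5] M [ 1.95 -1.26 -0.24] open 35.0 row 160.5 tilt 5.699999999999939 res 0.01
```

View pics/ta3.png

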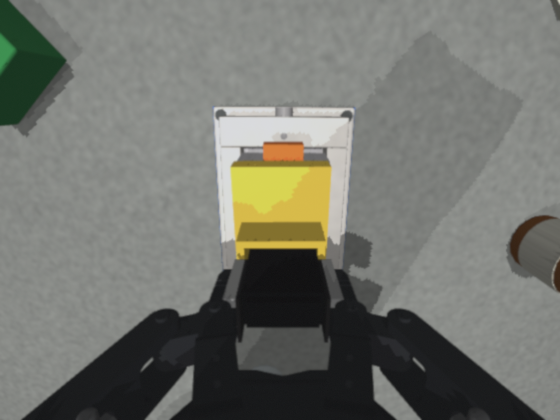

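>>> {"fn": "apply_moves", "kwargs": {"moves": [[[-0.5,-0.8,0.4,0],[-0.5,-0.8,0.4,0],[0,0,0,0],[0,0,0,0]]]}}

```text
clock: 13.48
tcp_pos: [0.5498, 0.1529, 0.1041]
tcp_rot: [0.878, 0.479, 0.002, -0.001]
force: [3.8, 7.6, -2.8]
opening: 0.0352
```

```bash
python3 -c "
from h import *
tilt('ta4.png')
im,m=grab('scene','s10.png');im=im[:,:,::-1]
c=cv2.resize(im[200:310,270:380],None,fx=5,fy=5,interpolation=cv2.INTER_CUBIC);c=cv2.convertScaleAbs(c,alpha=1.3,beta=20);cv2.imwrite('pics/s10c.png',c)"
```

```text
tcp [549.8 152.9 104.1] F [ 3.8  7.6 -2.8] M [ 1.88 -1.18 -0.11] open 35.2 row 158.5 tilt 6.9999999999999325 res 0.06
```

View pics/s10c.png

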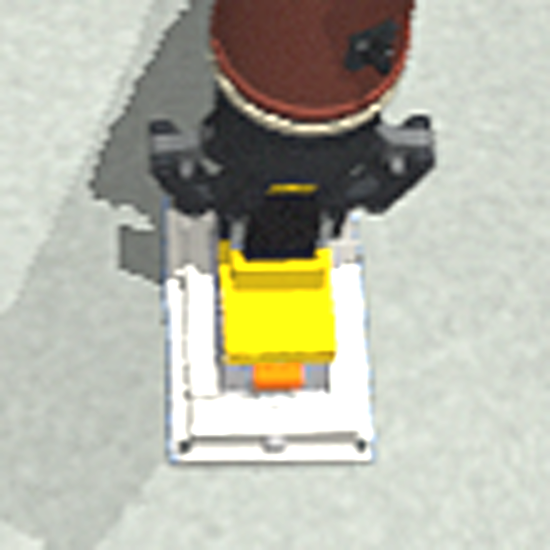

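>>> {"fn": "apply_moves", "kwargs": {"moves": [[[0.3,0.4,0.8,0],[0.5,0.8,0.8,0],[0.5,0.8,0.7,0],[0.6,0.9,0.6,0],[0.6,0.9,0.5,0],[0.6,0.9,0.5,0],[0,0,0,0]]]}}

```text
clock: 14.17
tcp_pos: [0.5504, 0.1542, 0.1059]
tcp_rot: [0.878, 0.479, -0.002, -0.0]
force: [-0.0, -1.6, -16.8]
opening: 0.035
```

```bash
python3 -c "
from h import *
tilt('tb1.png')"
```

```text
tcp [550.4 154.2 105.9] F [ -0.   -1.6 -16.8] M [-0.75  0.09 -0.01] open 35.0 row 159.5 tilt 6.0999999999999375 res 0.01
```

View pics/tb1.png

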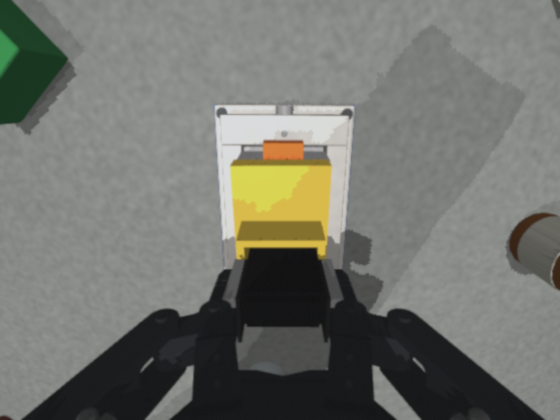

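>>> {"fn": "apply_moves", "kwargs": {"moves": [[[0.6,0.9,0.4,0],[0.6,0.9,0.4,0],[0.6,0.9,0.4,0],[0.6,0.9,0.4,0],[0,0,0,0]]]}}

```text
clock: 14.63
tcp_pos: [0.5538, 0.1591, 0.1095]
tcp_rot: [0.878, 0.479, -0.001, 0.0]
force: [-3.3, -3.0, -8.9]
opening: 0.0352
```

```bash
python3 -c "
from h import *
tilt('tb2.png')"
```

```text
tcp [553.8 159.1 109.5] F [-3.3 -3.  -8.9] M [-1.13  1.23  0.08] open 35.2 row 163.5 tilt 3.3999999999999453 res 0.04
```

>>> {"fn": "apply_moves", "kwargs": {"moves": [[[0.6,0.9,0.3,0],[0.6,0.9,0.3,0],[0.6,0.9,0.3,0],[0.6,0.9,0.3,0],[0.6,0.9,0.3,0],[0.6,0.9,0.3,0],[0.6,0.9,0.3,0],[0.6,0.9,0.3,0],[0,0,0,0]]]}}

```text
clock: 15.43
tcp_pos: [0.5595, 0.1666, 0.1127]
tcp_rot: [0.878, 0.479, 0.0, 0.0]
force: [-3.3, -2.3, -3.5]
opening: 0.035
```

```bash
python3 -c "
from h import *
tilt('tb3.png')"
```

```text
tcp [559.5 166.6 112.7] F [-3.3 -2.3 -3.5] M [-0.91  1.02  0.09] open 35.0 row 172.5 tilt -2.5000000000000338 res 0.03
```

View pics/tb3.png

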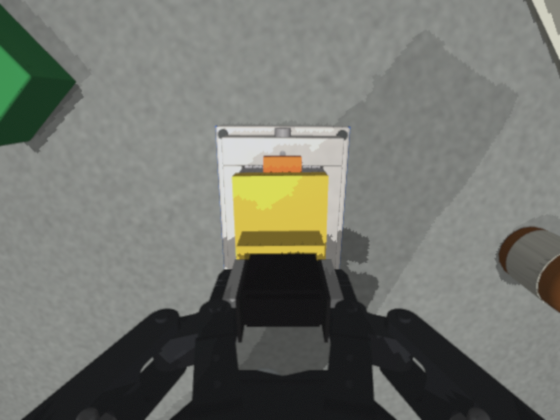

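>>> {"fn": "apply_moves", "kwargs": {"moves": [[[0.6,0.9,0.2,0],[0.6,0.9,0.2,0],[0.6,0.9,0.2,0],[0.6,0.9,0.1,0],[0,0,0,0],[0,0,0,0]]]}}

```text
clock: 15.98
tcp_pos: [0.5623, 0.1701, 0.1132]
tcp_rot: [0.878, 0.479, 0.001, 0.0]
force: [-2.5, -3.2, -2.1]
opening: 0.0353
```

```bash
python3 -c "
from h import *
tilt('tb4.png')
im,m=grab('scene','s11.png');im=im[:,:,::-1]
c=cv2.resize(im[200:310,270:380],None,fx=5,fy=5,interpolation=cv2.INTER_CUBIC);c=cv2.convertScaleAbs(c,alpha=1.3,beta=20);cv2.imwrite('pics/s11c.png',c)"
```

```text
tcp [562.3 170.1 113.2] F [-2.5 -3.2 -2.1] M [-1.21  0.65 -0.05] open 35.3 row 178.5 tilt -6.30000000000002 res 0.0
```

View pics/s11c.png

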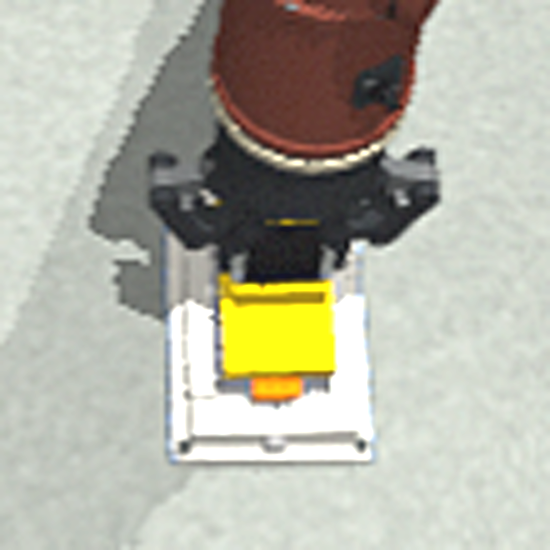

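>>> {"fn": "apply_moves", "kwargs": {"moves": [[[-0.6,-0.9,-0.3,0],[-0.6,-0.9,-0.3,0],[-0.6,-0.9,-0.3,0],[-0.6,-0.9,-0.3,0],[-0.6,-0.9,-0.3,0],[-0.6,-0.9,-0.3,0],[-0.6,-0.9,-0.3,0],[-0.6,-0.9,-0.3,0],[0,0,0,0],[0,0,0,0]]]}}

```text
clock: 16.92
tcp_pos: [0.5605, 0.1679, 0.1136]
tcp_rot: [0.877, 0.48, 0.006, -0.001]
force: [6.7, 9.7, 9.2]
opening: 0.0351
```

```bash
python3 -c "
from h import *
tilt('tc1.png')"
```

```text
tcp [560.5 167.9 113.6] F [6.7 9.7 9.2] M [ 2.51 -1.65 -0.2 ] open 35.1 row 176.5 tilt -4.600000000000026 res 0.03
```

>>> {"fn": "apply_moves", "kwargs": {"moves": [[[-0.6,-0.9,0.3,0],[-0.6,-0.9,0.3,0],[-0.6,-0.9,0.3,0],[-0.6,-0.9,0.3,0],[-0.6,-0.9,0,0],[0,0,0,0]]]}}

```text
clock: 17.47
tcp_pos: [0.5576, 0.1634, 0.1148]
tcp_rot: [0.877, 0.48, 0.006, -0.001]
force: [7.1, 8.0, 8.4]
opening: 0.0354
```

```bash
python3 -c "
from h import *
tilt('tc2.png')"
```

```text
tcp [557.6 163.4 114.8] F [7.1 8.  8.4] M [ 2.22 -1.54 -0.16] open 35.4 row 171.5 tilt -1.4000000000000377 res 0.05
```

View pics/tc2.png

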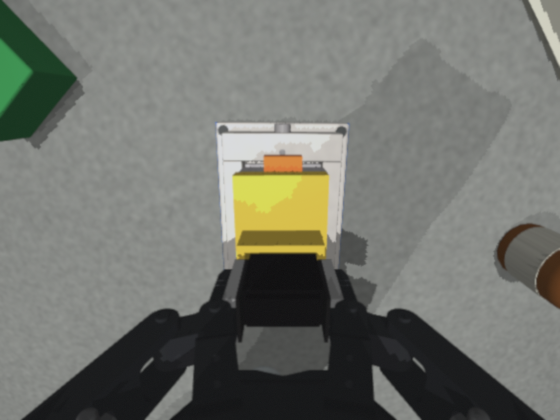

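>>> {"fn": "apply_moves", "kwargs": {"moves": [[[-0.6,-0.9,0,0],[-0.6,-0.9,0,0],[-0.6,-0.9,0,0],[0,0,0,0]]]}}

```text
clock: 17.85
tcp_pos: [0.5538, 0.1581, 0.1125]
tcp_rot: [0.878, 0.48, 0.003, -0.001]
force: [3.4, 3.1, -1.4]
opening: 0.0351
```

```bash
python3 -c "
from h import *
tilt('tc3.png')"
```

```text
tcp [553.8 158.1 112.5] F [ 3.4  3.1 -1.4] M [ 1.07 -1.22  0.  ] open 35.1 row 165.5 tilt 2.299999999999949 res 0.02
```

>>> {"fn": "apply_moves", "kwargs": {"moves": [[[0.6,0.9,1,0],[0.6,0.9,1,0],[0.5,0.8,1.5,0],[0,0,2,0],[0,0,2,0],[0,0,2,0],[0,0,0,0]]]}}

```text
clock: 18.48
tcp_pos: [0.5531, 0.1579, 0.1206]
tcp_rot: [0.878, 0.479, -0.001, -0.0]
force: [1.2, 2.0, -4.5]
opening: 0.0348
```

```bash
python3 -c "
from h import *
tilt('td1.png')"
```

```text
tcp [553.1 157.9 120.6] F [ 1.2  2.  -4.5] M [ 0.51 -0.13 -0.09] open 34.8 row 164.5 tilt 2.7999999999999474 res 0.05
```

View pics/td1.png

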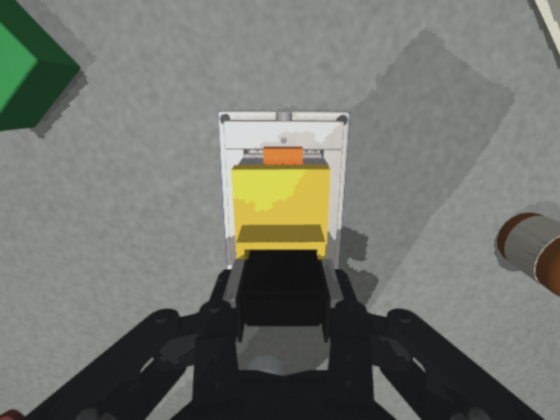

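>>> {"fn": "apply_moves", "kwargs": {"moves": [[[0,0,2,0],[0,0,3,0],[0,0,4,0],[0,0,4,0],[0,0,4,0],[0,0,3,0],[0,0,2,0],[0,0,0,0],[0,0,0,0],[0,0,0,0]]]}}

```text
clock: 19.37
tcp_pos: [0.5535, 0.1581, 0.1423]
tcp_rot: [0.878, 0.479, -0.0, -0.0]
force: [0.1, 0.9, -6.5]
opening: 0.0353
```

```bash
python3 -c "
from h import *
tilt('td2.png')
im,m=grab('scene','s12.png');im=im[:,:,::-1]
c=cv2.resize(im[190:310,260:380],None,fx=5,fy=5,interpolation=cv2.INTER_CUBIC);c=cv2.convertScaleAbs(c,alpha=1.3,beta=20);cv2.imwrite('pics/s12c.png',c)"
```

```text
tcp [553.5 158.1 142.3] F [ 0.1  0.9 -6.5] M [ 0.02  0.05 -0.01] open 35.3 row 164.5 tilt 2.7999999999999474 res 0.01
```

View pics/td2.png

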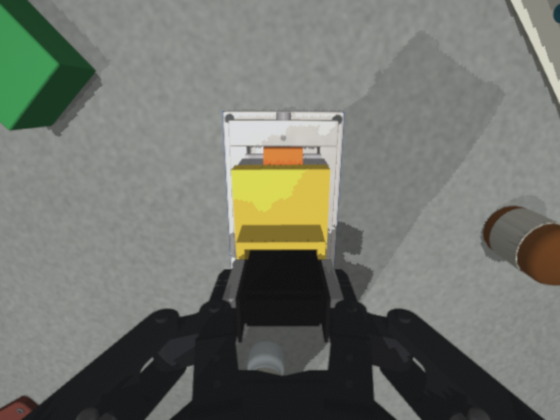

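View pics/s12c.png

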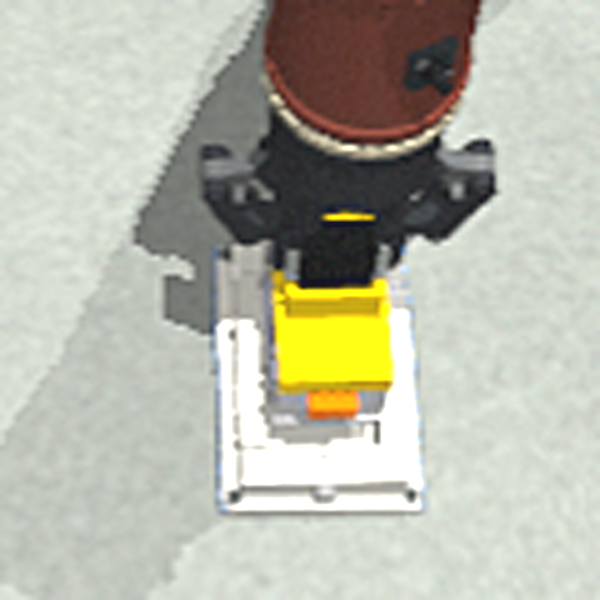

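Run:
```python
from h import *
def lug(w,s,mw,ms):
    out=[]
    for n,m in ((w,mw),(s,ms)):
        im=cv2.imread('pics/'+n);h=cv2.cvtColor(im,cv2.COLOR_BGR2HSV);mk=cv2.inRange(h,(5,170,120),(15,255,255))
        c=[c for c in cv2.findContours(mk,0,1)[0] if cv2.contourArea(c)>20]
        for k in c: print(n,cv2.boundingRect(k))
mw=robot.camera_model('wrist');ms=robot.camera_model('scene')
lug('td2.png','s12.png',mw,ms)
im=cv2.imread('pics/td2.png');c=cv2.resize(im[100:270,210:360],None,fx=4,fy=3.5,interpolation=cv2.INTER_CUBIC);c=cv2.convertScaleAbs(c,alpha=1.3,beta=20);cv2.imwrite('pics/td2c.png',c)
# predicted for block z=.0544, tilt 2deg
t=robot.get_obs()['tcp_pos'];th=np.radians(57.1);bx=np.array([np.cos(th),np.sin(th),0]);by=np.array([-bx[1],bx[0],0])
for a in (0,2,4):
  r=np.radians(a);g=t+[0,0,.0205]
  def P(x,y,z):
    dz=z-.108; return g+bx*(x*np.cos(r)-dz*np.sin(r))+by*y+np.array([0,0,x*np.sin(r)+dz*np.cos(r)])
  for nm,q in (('lugtip top',(.058,0,.043)),('lugtip bot',(.058,0,.033)),('skirtbot',(.048,0,.045)),('blk bottom',(.048,0,0)),('collar top lug side',(.0145,0,.083))):
    print(a,nm,np.round(proj(mw,P(*q)),1),np.round(proj(ms,P(*q)),1))
```

```text
td2.png (264, 148, 38, 17)
s12.png (213, 318, 8, 8)
s12.png (225, 308, 8, 9)
s12.png (217, 298, 8, 8)
0 lugtip top [281.4 151.6] [326.6 271.3]
0 lugtip bot [281.4 149.3] [326.3 272.8]
0 skirtbot [281.4 168.5] [326.4 267.2]
0 blk bottom [281.5 156.7] [325.1 273.9]
0 collar top lug side [281.2 245.3] [326.7 248.4]
2 lugtip top [281.4 148.3] [326.7 271.8]
2 lugtip bot [281.4 145.6] [326.4 273.5]
2 skirtbot [281.4 165.5] [326.5 267.7]
2 blk bottom [281.5 152. ] [325.3 275. ]
2 collar top lug side [281.2 244.2] [326.7 248.6]
4 lugtip top [281.3 145.1] [326.8 272.3]
4 lugtip bot [281.4 142. ] [326.5 274.1]
4 skirtbot [281.3 162.6] [326.6 268.3]
4 blk bottom [281.5 147.4] [325.4 276.1]
4 collar top lug side [281.2 243.2] [326.7 248.8]
```

View pics/td2c.png

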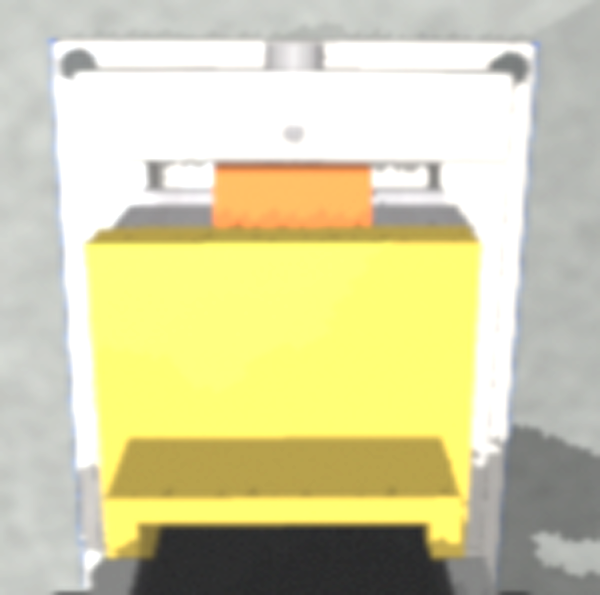

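Run:
```python
from h import *
o=robot.get_obs();print(o['clock'],o['tcp_pos'],o['force'],o['opening'],np.abs(o['joint_vel']).max()); print(robot.sign_off())
```

```text
19.4667 [0.55345779 0.15813494 0.14225977] [ 0.10388004  0.59503918 -6.31863475] 0.03557074912751256 0.0016007469589654443
the job is handed in; nothing more can be done
None
```

The job is done and handed in at 19.5 s. The block hangs still by its grip bar above the nest with the cover on. No verdict was given, so the results below are my own measurements.

- **Cover:** I picked the leftmost cover by its collar and lowered it over the bar until it rested on the block, then let go. The wrist picture showed it square, about 0.6 mm off in x and 1.4 mm in y. That is within the collar's play.
- **Rocking:** I took the bar across its 36 mm side so the block could pivot in the pads. The lug end rose by about 5.6°, with the bar's motion matching a pivot on the plain end. I then raised the other end to about 6° the other way with the lug end still up; my two estimates were 5.7° and 7.1°.
- **Levelling:** The first try stuck with about 12 N sideways and 9 N upwards, apparently on the plain-end nose. It snapped free to about +1.5° when I pushed further.
- **Final state:**
    - The underside is about 20 mm above the nest's rim.
    - The sideways offset is about 4 mm.
    - The arm is still, and the tool carries 6.3 N, about the weight of the block and cover, with almost no moment.
    - The lug end sits about 1.5 to 2° high, inside the 6° limit. My tilt reading is off by about 0.8°, which I subtracted.
- **Bystanders:** I didn't re-measure them at the end; the arm never came near them.

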